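# Set the practice amp's pointer knob without spinning the amp

## Robot

A 6-joint arm with a two-finger parallel gripper is mounted at the origin on the work surface. World frame = base frame: x ahead of the robot, y to its left, z up, the work surface at z = 0. Lengths are in m, angles in rad, forces in N, time in s.
With the tool pointing down it reaches from about 0.25 to 0.775 m from the base axis. Payload 4 kg.
Tool frame: the origin (TCP) lies on the centre line of the jaws, within the pads' length; the fingertips stand 17 mm ahead of it and the grasp point (between the pads) lies 2 mm behind it; z points along the fingers, y is the line along which they close (so a half turn about z gives the same grasp; the last joint's range is limited). The gripper opens to 94 mm and grips with 3 to 60 N. Pads are 16 mm wide; open, the fingers measure 119 mm over their backs; the gripper's body (75 mm by 177 mm) begins 78 mm behind the grasp point.
Start: joints at [-1.351, 0.087, 1.371, -0, 1.684, -0.103], TCP at [0.174, -0.522, 0.223] pointing down, gripper open.
Joint ranges: [-3.1, 3.1], [-0.76, 2.03], [0.27, 2.55], [-1.08, 4.22], [0.17, 2.65], [-2.57, 2.57]. Speed limits (rad/s): [2.79, 2.79, 3.14, 3.14, 3.14, 3.14].

## Interface

Orientations are given as [roll, pitch, yaw] about the fixed x, y, z axes, in that order (R = Rz(yaw) Ry(pitch) Rx(roll)).
In Python, from bench import robot gives the robot as it stands.
- The arm moves only by the tool servo_tool, never from a script. Its argument "plan" is a list of rows, each a list of 7 numbers: the shift along the tool's x, y, z normalised to -1 to 1, where 1 is 0.1 m, then the turn, a rotation vector about the tool's x, y, z normalised to -1 to 1, where 1 is pi/2 rad, then the finger opening in mm, from 0 to 94. In form: [[x, y, z, ax, ay, az, gripper], ...]. A call has 1 to 12 rows; each row is the pose to reach, as a shift and turn from the pose commanded when the call began, along the tool's axes at that moment; what a row does not reach only later rows make up. A row lasts 1/12 s, in which the tool goes at most 41.7 mm and 7.16 degrees, less where a joint would pass 70% of its speed; a pose out of reach is approached as far as the arm can. A call with a number of a shift or a turn outside -1 to 1 is refused whole. A call with a gripper value outside its range is refused whole. The fingers move at their own pace and stop on an object; the grip force is fixed at half the most. Time passes only in rows, so rows that repeat a pose let the fingers close. It gives the time, the measured TCP pose, the force, the opening and the grip force at its end, in the units of the state.
- robot.get_obs(): the state, without advancing time (a new reading comes with each control period).
- robot.snapshot(name): name is "scene" or "top" or "wrist"; returns the picture (480x640x3 uint8, red, green, blue); there is no depth.
- robot.camera_params(name): a dict with "camera_matrix" (3x3 intrinsics, pixels), "rvec" (rotation vector, rad) and "tvec" (3), from world to camera coordinates, as OpenCV has them; the wrist camera has in their place "tool_from_camera" (4x4, takes a point from camera to tool coordinates, whose origin is the TCP and whose axes are the flange's). Camera axes: x right, y down, z forward; pixel columns grow to the right and rows downward; lengths in m; the calibration is good to about 2 mm. A picture is of the moment at which its call begins: read the wrist's pose just before it. camera_params takes no time and is no camera call.
- robot.close_job(): hands the job in; it is judged then, once.
Trained networks look in the newest picture that a camera, given by its name, has taken for a name from the list of things; names that differ only in an ending like _2 or _b are one class to them, and where a whole thing is asked for, a point or a joint stands for the part that bears it (a point fixed in the world has none). Each returns a list of dicts, best first, with "conf" (0 to 1); they miss things now and then, are a little off and sometimes report something else, mostly with a low value. They report only what shows in the picture. A call takes as long as a camera call. They do not tell look-alikes from the thing itself.
- robot.find_in(thing, camera): "extent" ([centre column, centre row, width, height] in pixels, round what is visible of it).
The state is a dict: "time": time; "joint_positions": joint angles; "qvel": joint speeds; "joint_torque": joint torques, N m; "tool_pos": TCP position; "ee_rot": TCP orientation; "wrist_force": force on the tool from outside, world axes, zero at the start; "wrist_torque": the same for the moment, N m; "width": finger opening in m; "finger_force": force on a finger pad.
Only numpy, scipy, OpenCV 4.12 (cv2) and the standard library are available. Lean on these libraries where they do the work, as an engineer would, in place of code of your own. Each camera call takes 0.05 s, during which the arm holds its last target. There are 200 camera calls.

## Task

Turn the pointer knob on top of the small square practice amp clockwise until its nose points at the brass stud on the amp's top. The amp is light and the knob stiff, so press the knob down firmly while you turn it: the amp must not spin round or slide on its cork pad. Leave the round amp alone, and let go of the knob when it is set.

Things in the scene. Friction and masses are not known exactly. Their poses are not given: they have to be found in the camera images.
- amp: Square practice amp: loose light-wood case 110 x 110 mm, 62 mm tall, aluminium top, small rubber feet near its middle, about 0.28 kg (varies). Origin: centre of its underside; z up, -x the front (grey speaker cloth), +y its left. The knob is at the centre of the top. A brass stud 12 mm wide lies on top, 43 mm from the knob axis towards the back (+x). It stands square on the pad within 3 degrees.
- knob (a joint): Angle of the amp's knob in rad, growing clockwise seen from above. At 0 the nose points to the amp's left (+y), at 1.57 at the brass stud (+x); stops at 0 and 2.6; starts between 0.25 and 0.75. It turns stiffly (0.11 N m, pressed or not) and stays where left; if not pressed down the amp spins along with the knob.
- knob_grip (a point): On the knob axis at grip height, 95 mm above the amp's underside; x along the nose, z up. Black bar 14 mm wide with flat sides, 17 mm each way from the axis, narrower, lower nose out to 36 mm, white line on top; 70 to 107 mm above the underside. Grip the flat sides. Sprung: sinks up to 6 mm (3 N per mm after the first 3 N), springs back; about 5 mm down (some 17 N) holds the amp still.
- pad: Fixed square cork pad under the amp, 160 x 160 mm, 3 mm thick, lying on the counter. Origin: centre of its underside; axes along its sides, x as the amp's x.
- round_amp: Bystander: a round wooden amp, 104 mm across, 56 mm tall, with a round knob 28 mm wide up to 80 mm; loose, 0.6 kg. Origin: centre of its underside. It and the pad may swap sides, 0.26 m or more apart.
Mind the look-alikes: they are no part of the job. Of the things like the pad, leave any that is red; of the rest the larger one is meant. What is shaped like the amp but red is not meant.

How it is judged:
By the outcome, as a careful person would: the job done as asked, in the order asked, and still so for the second after the job is handed in, with the robot touching nothing.
It also fails if it takes over 32 s, if anything falls off the work surface, if the arm or the gripper's body presses on something with over 40 N, if the wrist force passes 120 N, or if a joint passes its speed limit or range.

## Working session

There is one attempt and no reset: what is moved stays moved. The work goes in short steps, Python scripts to look and compute and a tool call to move; the robot and the scene stay as the last step left them, time stands still between calls to the robot, and variables do not carry over. Pictures are saved under pics/ and viewed, at most 10 in all, crops included, and the job is handed in when it is done.

Besides the shell and the picture viewer there is one more tool, called after "Request:" as a command line: name --pt "numbers of a row" for each row, then --argument value for the rest. servo_tool: Moves the arm, as the interface text tells. Scaled input: -1 to 1 covers 0.1 m each way for a shift and pi/2 rad each way for a turn. Its arguments: {"type":"object","properties":{"plan":{"type":"array","items":{"type":"array","items":{"type":"number"}}}},"required":["plan"]}

```bash
mkdir -p pics; python3 - <<'E'
from bench import robot
import cv2
o=robot.get_obs();print(o['time'],o['tool_pos'],o['ee_rot'],o['width'])
ims=[]
for c in ['top','scene']:
    im=robot.snapshot(c);cv2.imwrite(f'pics/{c}0.png',im[...,::-1])
    for t in ['amp','knob','pad','round_amp']:
        print(c,t,[( [round(v) for v in d['extent']],round(d['conf'],2)) for d in robot.find_in(t,c)])
    print(robot.camera_params(c))
print(robot.camera_params('wrist'))
E
```

```text
0.0 [ 0.17437484 -0.52108876  0.22133907] [-3.13943328e+00 -2.41429434e-04  3.22852794e-01] 0.09407730837332001
top amp [([408, 186, 68, 69], 0.75), ([313, 198, 54, 61], 0.73)]
top knob [([309, 195, 18, 16], 0.72), ([414, 187, 15, 23], 0.65)]
top pad [([296, 296, 53, 59], 0.93), ([318, 201, 74, 74], 0.81), ([501, 225, 86, 84], 0.76)]
top round_amp [([150, 193, 58, 47], 0.71)]
{'camera_matrix': array([[446.84426149,   0.        , 314.00929857],
       [  0.        , 446.84426149, 240.86087429],
       [  0.        ,   0.        ,   1.        ]]), 'rvec': array([ 2.1902728 , -2.14040049,  0.07965781]), 'tvec': array([-0.18951443,  0.45405038,  0.93938915])}
scene amp [([238, 246, 60, 54], 0.85), ([302, 283, 65, 55], 0.62)]
scene knob [([239, 232, 15, 19], 0.51), ([301, 275, 8, 25], 0.42)]
scene pad [([213, 200, 69, 58], 0.96), ([300, 304, 84, 49], 0.95), ([366, 252, 54, 45], 0.89), ([411, 383, 53, 50], 0.39)]
scene round_amp [([411, 381, 48, 53], 0.68)]
{'camera_matrix': array([[504.73583406,   0.        , 315.92889661],
       [  0.        , 504.73583406, 243.43644185],
       [  0.        ,   0.        ,   1.        ]]), 'rvec': array([ 1.08398954,  2.55787223, -0.83907516]), 'tvec': array([ 0.46705678, -0.0996754 ,  1.45103334])}
{'camera_matrix': array([[369.83300784,   0.        , 324.80560142],
       [  0.        , 369.83300784, 236.60299732],
       [  0.        ,   0.        ,   1.        ]]), 'tool_from_camera': array([[-6.46516752e-04, -9.62189523e-01, -2.72380071e-01,
         7.99887048e-02],
       [ 9.99999779e-01, -6.64977733e-04, -2.45319010e-05,
        -2.14566246e-04],
       [-1.57522344e-04, -2.72380027e-01,  9.62189740e-01,
        -1.62434723e-01],
       [ 0.00000000e+00,  0.00000000e+00,  0.00000000e+00,
         1.00000000e+00]])}
```

View pics/top0.png

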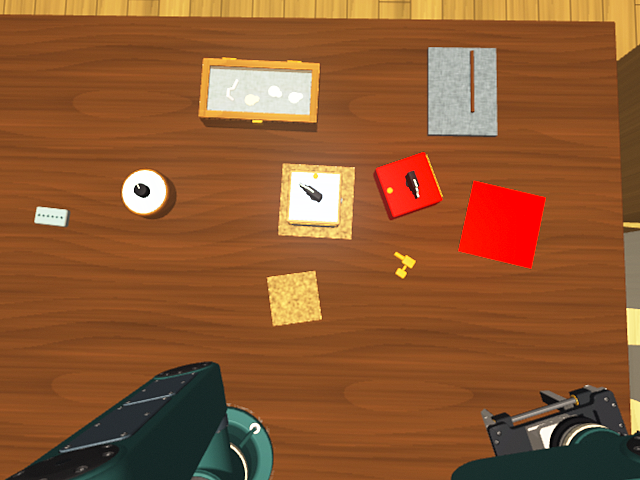

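```bash
cat > h.py <<'E'
import numpy as np, cv2
from scipy.spatial.transform import Rotation as R
from bench import robot
def cam(name,obs=None):
    p=robot.camera_params(name);K=p['camera_matrix']
    if name=='wrist':
        T=np.eye(4);T[:3,:3]=R.from_euler('xyz',obs['ee_rot']).as_matrix();T[:3,3]=obs['tool_pos']
        T=T@p['tool_from_camera'];return K,T[:3,:3],T[:3,3]
    M=cv2.Rodrigues(p['rvec'])[0];return K,M.T,-M.T@p['tvec']
def ground(c,u,v,z):
    K,Rc,t=c;d=Rc@np.linalg.solve(K,[u,v,1.]);return t+d*(z-t[2])/d[2]
def pix(c,P):
    K,Rc,t=c;q=K@(Rc.T@(np.asarray(P)-t));return q[:2]/q[2]
E
python3 - <<'E'
from h import *
c=cam('top')
for n,u,v,z in [('knob1',309,195,.11),('knob2',414,187,.11),('pad1',318,201,.003),('pad2',501,225,.003),('pad3',296,296,.003),('round',150,193,.03),('amp1',313,198,.065),('amp2',408,186,.065)]: print(n,ground(c,u,v,z).round(3))
E
```

```text
knob1 [ 0.54  -0.169  0.11 ]
knob2 [ 0.56  -0.374  0.11 ]
pad1 [ 0.548 -0.185  0.003]
pad2 [ 0.503 -0.584  0.003]
pad3 [ 0.339 -0.143  0.003]
round [0.553 0.177 0.03 ]
amp1 [ 0.543 -0.176  0.065]
amp2 [ 0.572 -0.371  0.065]
```

The top view shows the white-topped amp on the larger cork pad, with the knob at about (311,192), its nose up-left, and the stud at (316,176). The red amp at (408,186) and the red pad at (501,225) are look-alikes, and the round amp is at (150,193). I'll hover over the knob first.

Request:
servo_tool --pt "0.33 -0.16 0 0 0 0 60" --pt "0.66 -0.32 0 0 0 0 60" --pt "1 -0.47 0 0 0 0 60" --pt "1 -0.47 0 0 0 0 60"

```text
time: 0.83
tool_pos: [0.2583, -0.4416, 0.223]
ee_rot: [-3.141, -0.003, 0.329]
wrist_force: [0.4, -0.0, 0.6]
width: 0.0709
finger_force: 0.0
```

Request:
servo_tool --pt "0.33 -0.16 0 0 0 0 60" --pt "0.66 -0.32 0 0 0 0 60" --pt "1 -0.47 0 0 0 0 60" --pt "1 -0.47 0 0 0 0 60"

```text
time: 1.17
tool_pos: [0.3379, -0.3654, 0.2229]
ee_rot: [-3.141, -0.003, 0.33]
wrist_force: [-0.8, -0.3, -0.0]
width: 0.0601
finger_force: 0.0
```

Request:
servo_tool --pt "0.33 -0.16 0 0 0 0 60" --pt "0.66 -0.32 0 0 0 0 60" --pt "1 -0.47 0 0 0 0 60" --pt "1 -0.47 0 0 0 0 60"

```text
time: 1.5
tool_pos: [0.4175, -0.2894, 0.2225]
ee_rot: [-3.141, -0.003, 0.329]
wrist_force: [-0.5, -0.1, -0.0]
width: 0.0601
finger_force: 0.0
```

Request:
servo_tool --pt "0.33 -0.16 0 0 0 0 60" --pt "0.66 -0.32 0 0 0 0 60" --pt "1 -0.47 0 0 0 0 60" --pt "1 -0.47 0 0 0 0 60"

```text
time: 1.83
tool_pos: [0.4971, -0.2135, 0.2221]
ee_rot: [-3.14, -0.002, 0.329]
wrist_force: [-1.2, 0.5, 0.2]
width: 0.06
finger_force: 0.0
```

Request:
servo_tool --pt "0.33 -0.16 0 0 0 0 60" --pt "0.58 -0.27 0 0 0 0 60" --pt "0.58 -0.27 0 0 0 0 60" --pt "0.58 -0.27 0 0 0 0 60"

```text
time: 2.17
tool_pos: [0.5405, -0.1732, 0.222]
ee_rot: [3.141, 0.002, 0.324]
wrist_force: [-0.3, -1.0, 0.7]
width: 0.06
finger_force: 0.0
```

```bash
python3 - <<'E'
from h import *
o=robot.get_obs();print(o['time'],o['tool_pos'],o['ee_rot'],o['wrist_force'],o['joint_positions'])
im=robot.snapshot('wrist');cv2.imwrite('pics/w1.png',im[...,::-1])
c=cam('wrist',o)
for t,z in [('amp',.065),('knob',.11),('pad',.003)]:
    for d in robot.find_in(t,'wrist'): print(t,d['conf'],np.round(d['extent']),ground(c,*d['extent'][:2],z).round(4))
E
```

```text
2.1667 [ 0.54050098 -0.17322207  0.22204648] [3.14115191e+00 1.54381215e-03 3.23883944e-01] [-0.28452571 -0.97583988  0.66373372] [-4.09226044e-01  1.27278037e-01  1.32773605e+00 -1.36991313e-03
  1.68743072e+00  8.37527160e-01]
amp 0.56 [332. 212. 154. 152.] [ 0.5536 -0.1758  0.065 ]
amp 0.55 [536. 248. 150. 122.] [ 0.5813 -0.3615  0.065 ]
knob 0.96 [329. 225.  48.  66.] [ 0.5524 -0.1727  0.11  ]
knob 0.69 [563. 273.  48.  64.] [ 0.5739 -0.3614  0.11  ]
pad 0.73 [340. 197. 197. 192.] [ 0.5587 -0.1832  0.003 ]
pad 0.71 [244. 346.  90.  59.] [ 0.358  -0.1348  0.003 ]
pad 0.67 [601. 321.  69. 106.] [ 0.5184 -0.5153  0.003 ]
pad 0.3 [328. 223.  54.  67.] [ 0.5288 -0.181   0.003 ]
```

View pics/w1.png

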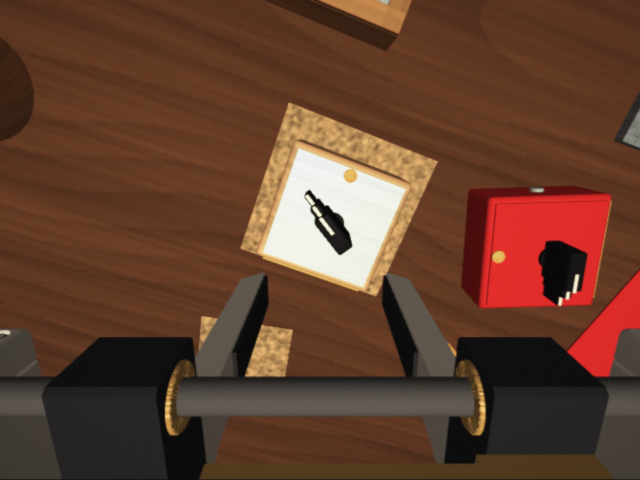

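The wrist view shows the white top with corners near (300,147), (408,187), (366,290) and (263,252). The stud is at (350,176), and the white line runs from (307,193) to (332,235). Next I'll measure these by segmentation.

```bash
cat > m.py <<'E'
from h import *
def warp(im,c,z,x0,y0,s=0.0005,n=320):
    # rectified view at height z: column = -y, row = -x (x up)
    g=np.float32([[0,0],[n,0],[n,n],[0,n]])
    P=[pix(c,[x0+(n/2-r)*s,y0+(n/2-q)*s,z]) for q,r in g]
    return cv2.warpPerspective(im,cv2.getPerspectiveTransform(np.float32(P),g),(n,n))
E
python3 - <<'E'
from m import *
o=robot.get_obs();c=cam('wrist',o);im=cv2.imread('pics/w1.png')
s=.0005;X,Y=.552,-.175
a=warp(im,c,.065,X,Y);hsv=cv2.cvtColor(a,cv2.COLOR_BGR2HSV)
w=((hsv[...,1]<40)&(hsv[...,2]>150)).astype(np.uint8)
cs=max(cv2.findContours(w,0,2)[0],key=cv2.contourArea)
r=cv2.minAreaRect(cs);print('top',X+(160-r[0][1])*s,Y+(160-r[0][0])*s,np.array(r[1])*s,r[2])
b=((hsv[...,1]>120)&(hsv[...,2]>120)).astype(np.uint8);b=cv2.morphologyEx(b,cv2.MORPH_OPEN,np.ones((5,5)))
hull=cv2.fillConvexPoly(np.zeros_like(b),cv2.convexHull(cs),1);b&=cv2.erode(hull,np.ones((7,7)))
n,_,st,ce=cv2.connectedComponentsWithStats(b)
for i in range(1,n): print('stud',X+(160-ce[i][1])*s,Y+(160-ce[i][0])*s,st[i][2:4]*s)
k=warp(im,c,.110,X,Y)
cv2.imwrite('pics/rect1.png',cv2.resize(np.hstack([a,k]),None,fx=1.25,fy=1.25))
E
```

```text
top 0.5453996734619141 -0.1788089141845703 [0.09816956 0.09811603] 2.045408248901367
stud 0.5881946107784431 -0.18068113772455088 [0.01 0.01]
```

View pics/rect1.png

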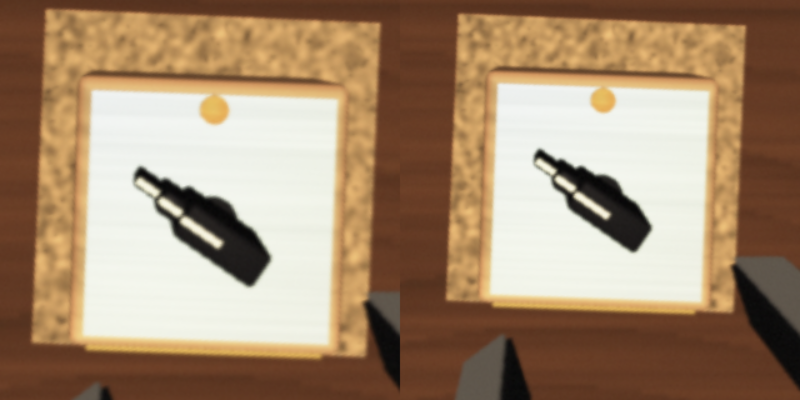

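Request:
servo_tool --pt "0.03 0.07 0.1 0 0 -0.08 60" --pt "0.03 0.07 0.2 0 0 -0.16 60" --pt "0.03 0.07 0.3 0 0 -0.24 60" --pt "0.03 0.07 0.4 0 0 -0.32 60" --pt "0.03 0.07 0.4 0 0 -0.376 60" --pt "0.03 0.07 0.4 0 0 -0.376 60" --pt "0.03 0.07 0.4 0 0 -0.376 60"

```text
time: 2.95
tool_pos: [0.5452, -0.179, 0.1828]
ee_rot: [3.141, 0.0, 0.91]
wrist_force: [0.2, 0.6, -0.5]
width: 0.0603
finger_force: 0.0
```

```bash
cat > look.py <<'E'
from m import *
import sys
tag,zk=sys.argv[1],float(sys.argv[2])
o=robot.get_obs();print(o['time'],o['tool_pos'],o['ee_rot'],o['wrist_force'])
im=np.ascontiguousarray(robot.snapshot('wrist')[...,::-1]);cv2.imwrite(f'pics/{tag}.png',im)
c=cam('wrist',o);s=.00025;X,Y=.5454,-.1788;n=480
W=lambda col,row:(round(X+(n/2-row)*s,4),round(Y+(n/2-col)*s,4))
a=warp(im,c,.065,X,Y,s,n);hsv=cv2.cvtColor(a,cv2.COLOR_BGR2HSV)
w=((hsv[...,1]<40)&(hsv[...,2]>150)).astype(np.uint8)
cs=max(cv2.findContours(w,0,2)[0],key=cv2.contourArea);r=cv2.minAreaRect(cs)
print('top',W(*r[0]),np.array(r[1])*s,r[2])
b=((hsv[...,1]>120)&(hsv[...,2]>120)).astype(np.uint8);b=cv2.morphologyEx(b,cv2.MORPH_OPEN,np.ones((9,9)))
b&=cv2.erode(cv2.fillConvexPoly(np.zeros_like(b),cv2.convexHull(cs),1),np.ones((11,11)))
m,_,st,ce=cv2.connectedComponentsWithStats(b)
for i in range(1,m): print('stud',W(*ce[i]),st[i][2:4]*s)
k=warp(im,c,zk,X,Y,s,n);h=cv2.cvtColor(k,cv2.COLOR_BGR2HSV)
wl=((h[...,1]<60)&(h[...,2]>130)).astype(np.uint8)
m,_,st,ce=cv2.connectedComponentsWithStats(wl)
L,rr=None,0
lab=_
for i in range(1,m):
    if 60<st[i][4]<2500:
        p=np.argwhere(lab==i)[:,::-1].astype(np.float32);q=cv2.minAreaRect(p)
        l=cv2.fitLine(p,2,0,.01,.01).ravel()
        if max(q[1])>3*min(q[1]): print('line',W(*ce[i]),np.array(q[1])*s,'yaw mod pi',round(np.arctan2(-l[0],-l[1])%np.pi,3))
cv2.imwrite(f'pics/{tag}_r.png',cv2.resize(np.hstack([a,k]),(800,400)))
E
python3 look.py w2 .110
```

```text
2.95 [ 0.54520668 -0.17904457  0.18277257] [3.14104667e+00 1.74576263e-04 9.09656910e-01] [ 0.16733536  0.63479363 -0.54264777]
top (0.5462, -0.1778) [0.09797893 0.0979706 ] 1.9091522693634033
stud (np.float64(0.589), np.float64(-0.1796)) [0.01075 0.01025]
line (np.float64(0.551), np.float64(-0.1707)) [0.01650636 0.00319877] yaw mod pi 0.972
```

View pics/w2_r.png

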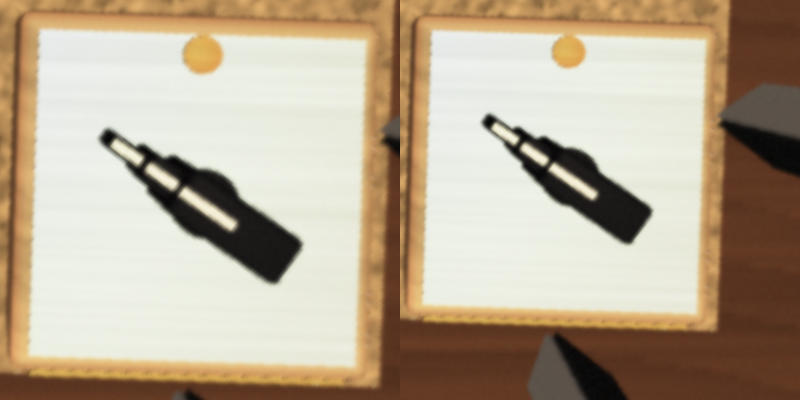

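The bar's yaw is 0.972, the axis is near (0.546,-0.178) and the amp's yaw is about -0.036. I'll descend and grip.

Request:
servo_tool --pt "0.013 0 0.2 0 0 -0.04 50" --pt "0.013 0 0.4 0 0 -0.04 45" --pt "0.013 0 0.6 0 0 -0.04 40" --pt "0.013 0 0.75 0 0 -0.04 40" --pt "0.013 0 0.86 0 0 -0.04 40" --pt "0.013 0 0.86 0 0 -0.04 40" --pt "0.013 0 0.86 0 0 -0.04 40"

```text
time: 3.58
tool_pos: [0.5464, -0.1773, 0.0966]
ee_rot: [-3.142, 0.0, 0.975]
wrist_force: [-0.4, 0.4, 0.8]
width: 0.0402
finger_force: 0.0
```

Request:
servo_tool --pt "0 0 0 0 0 0 25" --pt "0 0 0 0 0 0 22" --pt "0 0 0 0 0 0 20" --pt "0 0 0 0 0 0 18" --pt "0 0 0 0 0 0 16" --pt "0 0 0 0 0 0 14" --pt "0 0 0 0 0 0 10" --pt "0 0 0 0 0 0 5" --pt "0 0 0 0 0 0 0" --pt "0 0 0 0 0 0 0"

```text
time: 4.42
tool_pos: [0.5465, -0.1771, 0.0968]
ee_rot: [3.141, -0.0, 0.976]
wrist_force: [-0.9, 0.6, 1.4]
width: 0.0138
finger_force: 30.0
```

Request:
servo_tool --pt "0 0 0.015 0 0 0 0" --pt "0 0 0.03 0 0 0 0" --pt "0 0 0.045 0 0 0 0" --pt "0 0 0.05 0 0 0 0" --pt "0 0 0.05 0 0 0 0" --pt "0 0 0.05 0 0 0 0"

```text
time: 4.92
tool_pos: [0.5466, -0.1771, 0.094]
ee_rot: [3.14, -0.0, 0.976]
wrist_force: [-4.9, 1.7, 10.8]
width: 0.014
finger_force: 30.0
```

Request:
servo_tool --pt "0 0 0.015 0 0 0 0" --pt "0 0 0.03 0 0 0 0" --pt "0 0 0.038 0 0 0 0" --pt "0 0 0.038 0 0 0 0" --pt "0 0 0.038 0 0 0 0"

```text
time: 5.33
tool_pos: [0.5467, -0.1772, 0.0919]
ee_rot: [3.14, -0.0, 0.976]
wrist_force: [-5.8, 2.9, 16.8]
width: 0.0138
finger_force: 30.0
```

Request:
servo_tool --pt "0 -0.008 0.002 0 0 0 0" --pt "0 -0.017 0.003 0 0 0.0 0" --pt "0 -0.017 0.004 0 0 0.03 0" --pt "0 -0.017 0.004 0 0 0.06 0" --pt "0 -0.017 0.004 0 0 0.09 0" --pt "0 -0.017 0.004 0 0 0.12 0" --pt "0 -0.017 0.004 0 0 0.15 0" --pt "0 -0.017 0.004 0 0 0.15 0"

```text
time: 6.0
tool_pos: [0.5468, -0.1772, 0.0922]
ee_rot: [3.135, -0.002, 0.739]
wrist_force: [-2.6, 1.1, 16.1]
width: 0.0138
finger_force: 30.0
```

```bash
python3 look.py w3 .105; python3 -c "
from bench import robot;o=robot.get_obs();print(o['wrist_torque'],o['width'])"
```

```text
6.0 [ 0.54675376 -0.17722453  0.09215496] [ 3.13528742e+00 -1.85273187e-03  7.39373314e-01] [-2.6129751   1.06688659 16.12518205]
top (0.5461, -0.1779) [0.09783388 0.09783388] 1.7357046604156494
stud (np.float64(0.5888), np.float64(-0.1796)) [0.01125 0.0105 ]
line (np.float64(0.5721), np.float64(-0.1542)) [0.00848528 0.00265165] yaw mod pi 0.741
line (np.float64(0.5636), np.float64(-0.162)) [0.00888236 0.00271302] yaw mod pi 0.731
line (np.float64(0.5523), np.float64(-0.1723)) [0.0161946  0.00280841] yaw mod pi 0.735
[0.14773077 0.80128604 0.00187797] 0.013197928633092163
```

View pics/w3.png

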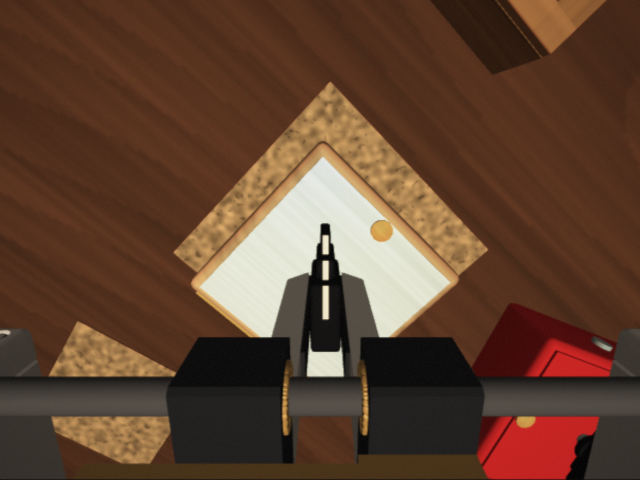

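The amp has held still, with the stud and edges unchanged, and the knob follows the tool: its white line is at yaw 0.735. I'll carry on with slightly more press.

Request:
servo_tool --pt "0 0 0.006 0 0 0.02 0" --pt "0 0 0.008 0 0 0.05 0" --pt "0 0 0.008 0 0 0.08 0" --pt "0 0 0.008 0 0 0.11 0" --pt "0 0 0.008 0 0 0.14 0" --pt "0 0 0.008 0 0 0.17 0" --pt "0 0 0.008 0 0 0.2 0" --pt "0 0 0.008 0 0 0.23 0" --pt "0 0 0.008 0 0 0.25 0" --pt "0 0 0.008 0 0 0.25 0"

```text
time: 6.88
tool_pos: [0.5471, -0.1777, 0.0919]
ee_rot: [3.135, -0.005, 0.347]
wrist_force: [-3.4, -0.1, 16.8]
width: 0.0141
finger_force: 30.0
```

```bash
python3 look.py w4 .105
```

```text
6.8833 [ 0.54705216 -0.17767533  0.09185348] [ 3.13521915 -0.0046209   0.34707228] [-3.43655005 -0.12409348 16.80130163]
top (0.5462, -0.1779) [0.09778865 0.09817071] 1.652304768562317
stud (np.float64(0.5888), np.float64(-0.1794)) [0.011   0.01075]
line (np.float64(0.5792), np.float64(-0.1659)) [0.00847568 0.00265706] yaw mod pi 0.344
line (np.float64(0.5684), np.float64(-0.1698)) [0.00879988 0.0027553 ] yaw mod pi 0.348
line (np.float64(0.5541), np.float64(-0.175)) [0.01631823 0.00279802] yaw mod pi 0.352
```

Request:
servo_tool --pt "0 0 0.002 0 0 0.02 0" --pt "0 0 0.003 0 0 0.05 0" --pt "0 0 0.003 0 0 0.08 0" --pt "0 0 0.003 0 0 0.11 0" --pt "0 0 0.003 0 0 0.14 0" --pt "0 0 0.003 0 0 0.17 0" --pt "0 0 0.003 0 0 0.2 0" --pt "0 0 0.003 0 0 0.225 0" --pt "0 0 0.003 0 0 0.243 0" --pt "0 0 0.003 0 0 0.243 0" --pt "0 0 0.003 0 0 0.243 0"

```text
time: 7.85
tool_pos: [0.5471, -0.1782, 0.0917]
ee_rot: [3.136, -0.007, -0.034]
wrist_force: [-3.5, -0.8, 17.7]
width: 0.0139
finger_force: 30.0
```

```bash
python3 look.py w5 .105
```

```text
7.85 [ 0.54711719 -0.1782484   0.0917358 ] [ 3.1362932  -0.00700297 -0.03388636] [-3.5264502  -0.82125931 17.66877306]
top (0.5544, -0.1781) [0.09778798 0.0814346 ] 1.8279682397842407
stud (np.float64(0.5888), np.float64(-0.1793)) [0.01075 0.01075]
line (np.float64(0.5812), np.float64(-0.1791)) [0.00825 0.0025 ] yaw mod pi 3.116
line (np.float64(0.5699), np.float64(-0.1787)) [0.009   0.00275] yaw mod pi 3.104
line (np.float64(0.5548), np.float64(-0.1782)) [0.00282917 0.01629797] yaw mod pi 3.113
```

View pics/w5_r.png

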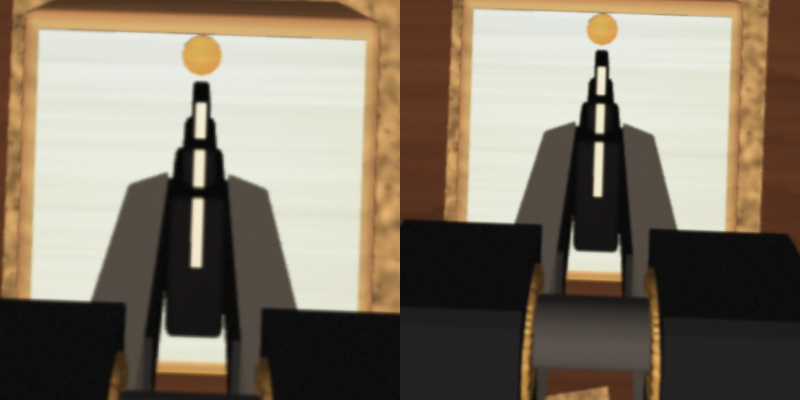

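The nose points at the stud: line yaw is about -0.03 and the stud direction about -0.032. The amp hasn't moved. I'll ease off partway, open the fingers and retreat straight up.

Request:
servo_tool --pt "-0.01 0 -0.02 0 0 0 0" --pt "-0.012 0 -0.04 0 0 0 0" --pt "-0.012 0 -0.04 0 0 0 15" --pt "-0.012 0 -0.04 0 0 0 20" --pt "-0.012 0 -0.04 0 0 0 30" --pt "-0.012 0 -0.04 0 0 0 40" --pt "-0.012 0 -0.04 0 0 0 40" --pt "-0.012 0 -0.04 0 0 0 40" --pt "-0.012 0 -0.04 0 0 0 40"

```text
time: 8.65
tool_pos: [0.5436, -0.1759, 0.0895]
ee_rot: [-3.141, 0.001, -0.034]
wrist_force: [-1.1, 0.1, -0.1]
width: 0.0396
finger_force: 0.0
```

Request:
servo_tool --pt "0 0 -0.15 0 0 0 40" --pt "0 0 -0.4 0 0 0 40" --pt "0 0 -0.7 0 0 0 40" --pt "0 0 -1 0 0 0 40" --pt "0 0 -1 0 0 0 40" --pt "0 0 -1 0 0 0 40"

```text
time: 9.15
tool_pos: [0.545, -0.1766, 0.1926]
ee_rot: [3.14, -0.005, -0.034]
wrist_force: [-0.0, -1.0, -0.8]
width: 0.0398
finger_force: 0.0
```

```bash
python3 look.py w6 .110
```

```text
9.15 [ 0.54504998 -0.17656056  0.19259899] [ 3.13962599 -0.00483735 -0.03371329] [-0.02673627 -1.01598718 -0.75421069]
top (0.5461, -0.1778) [0.09781873 0.09789445] 1.7357045412063599
stud (np.float64(0.5888), np.float64(-0.1792)) [0.01   0.0105]
line (np.float64(0.5548), np.float64(-0.1782)) [0.00330838 0.01654189] yaw mod pi 3.111
```

View pics/w6_r.png

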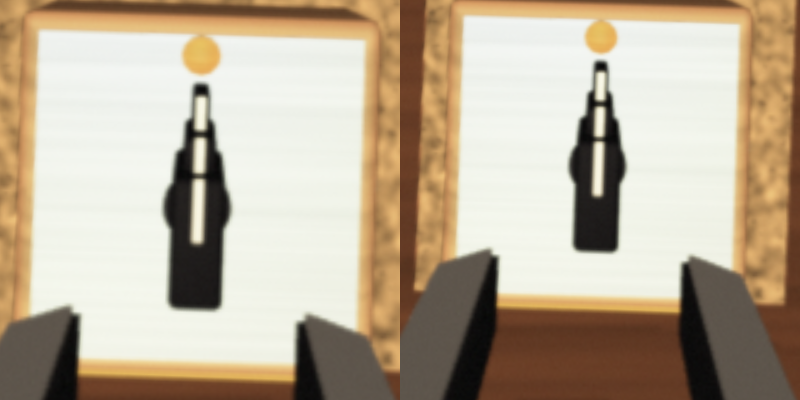

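After release the knob points at the stud, the amp has not moved and the gripper is clear, so I'm handing the job in.

```bash
python3 -c "
from bench import robot;print(robot.close_job())"
```

```text
the job is handed in; nothing more can be done
None
```

I turned the knob clockwise until its nose points at the brass stud (within about 0.01 rad in the last picture), the amp did not measurably move, the gripper let go and is clear, and the job was handed in at about 9 s.

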